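# Put the hole saws away on the storage rail

## Robot

A 6-joint arm with a two-finger parallel gripper is mounted at the origin on the work surface. World frame = base frame: x ahead of the robot, y to its left, z up, the work surface at z = 0. Lengths are in mm, angles in rad, forces in N, time in s.
With the tool pointing down it reaches from about 275 to 750 mm from the base axis. Payload 10.2 kg.
Tool frame: the origin (TCP) lies at the very end of the fingers, on their centre line; the grasp point (between the pads) lies 19 mm behind it; z points along the fingers, y is the direction in which the jaws open and shut (so a half turn about z gives the same grasp; the last joint's range is limited). The gripper opens to 85 mm and grips with 20 to 120 N. Pads are 22 mm wide; open, the fingers measure 114 mm over their backs; the gripper's body (76 mm by 85 mm) begins 54 mm behind the grasp point. The pads swing forward as they close: fully open they stand 13 mm farther back than shut.
Start: joints at [0.953, 0.313, 1.498, -0, 1.331, -0.223], TCP at [201.94, 484.615, 231.294] pointing down, gripper open.
Joint ranges: [-2.94, 2.94], [-0.97, 2.17], [0.19, 2.56], [-1.23, 4.37], [0.02, 3.11], [-2.88, 2.88]. Speed limits (rad/s): [2.39, 2.39, 3.01, 3.14, 3.14, 3.14].

## Interface

Orientations are given as a unit quaternion [w, x, y, z].
In Python, from rig import sensors, imaging, ctrl gives the robot as it stands.
- The arm moves only by the shell command python3 -m creep 'ROWS' [FORCE]. ROWS is JSON, a list of rows, each an object with "grip": the finger opening in mm, from 0 to 85.4; "linear": the shift along the tool's x, y, z in mm, a list of three; "rot": the turn, a rotation vector about the tool's x, y, z in rad, a list of three. A call has 1 to 12 rows; each row shifts and turns the commanded pose from where the row before left it, along the tool's axes as they then stand; what a row does not reach is not made up. A row lasts 1/12 s, in which the tool goes at most 41.7 mm and 7.16 degrees, less where a joint would pass 70% of its speed; a pose out of reach is approached as far as the arm can. A call with a gripper value outside its range is refused whole. The fingers move at their own pace and stop on an object; FORCE is the grip in N (left out, the last holds). Time passes only in rows, so rows that do not move let the fingers close. It gives the time, the measured TCP pose, the force and the opening at its end, in the units of the state.
- sensors.sense(): the state, without advancing time (a new reading comes with each control period).
- imaging.capture(name): name is "side" or "top" or "wrist"; returns (picture, depth): 400x640x3 uint8, red, green, blue; 400x640 float32, mm along the optical axis (not along the pixel's ray), 0 where there is no reading.
- imaging.camera_params(name): a dict with "intrinsics" (3x3 intrinsics, pixels), "R" (3x3) and "t" (3): a world point X has camera coordinates R X + t. Camera axes: x right, y down, z forward; pixel columns grow to the right and rows downward; lengths in mm; the calibration is good to about 2 mm. A picture is of the moment at which its call begins: read the wrist's pose just before it. camera_params takes no time and is no camera call; for the wrist camera it gives the pose at the moment of the call.
- ctrl.finish_job(): hands the job in, once; it reports no verdict.
The state is a dict: "time_s": time; "joints": joint angles; "dq": joint speeds; "tau": joint torques, N m; "eef_pos": TCP position; "ee_rot": TCP orientation; "force": force on the tool from outside, world axes, zero at the start; "wrist_torque": the same for the moment, N m; "grip_width": opening from 0.0 (shut) to 1.0 (fully open).
Only numpy, scipy, OpenCV 4.12 (cv2) and the standard library are available. Lean on these libraries where they do the work, as an engineer would, in place of code of your own. Each camera call takes 0.05 s, during which the arm holds its last target.

## Task

Move the row of four hole saws from the wooden drill-press board to the black storage rail farther from the robot, each teeth down over the hub of the holder made for its size (smallest saw on the thinnest hub, and so on up to the largest on the thickest), sitting flat on the plywood. Leave the roll of tape and the jar where they are.

Things in the scene. Friction and masses are not known exactly. Their poses are not given: they have to be found in the camera images.
- saw_29_mid (a point): Centre, half-way up, of the smallest hole saw: steel cup, 29 mm outside, 24 mm inside, 50 mm tall, about 75 g, end plate on top, open toothed mouth underneath. z up its axis; yaw means nothing. Stands on the drill-press board (top 15 mm above the bench), mouth over any one of four equal dowels (8 mm thick, 22 mm tall, a row 85 mm apart): lift over 30 mm straight up first.
- saw_38_mid (a point): Centre, half-way up, of the second smallest hole saw: steel cup, 38 mm outside, 33 mm inside, 50 mm tall, about 105 g, end plate on top, open toothed mouth underneath. z up its axis; yaw means nothing. Stands on the drill-press board (top 15 mm above the bench), mouth over any one of four equal dowels (8 mm thick, 22 mm tall, a row 85 mm apart): lift over 30 mm straight up first.
- saw_48_mid (a point): Centre, half-way up, of the second largest hole saw: steel cup, 48 mm outside, 43 mm inside, 50 mm tall, about 145 g, end plate on top, open toothed mouth underneath. z up its axis; yaw means nothing. Stands on the drill-press board (top 15 mm above the bench), mouth over any one of four equal dowels (8 mm thick, 22 mm tall, a row 85 mm apart): lift over 30 mm straight up first.
- saw_60_mid (a point): Centre, half-way up, of the largest hole saw: steel cup, 60 mm outside, 55 mm inside, 50 mm tall, about 200 g, end plate on top, open toothed mouth underneath. z up its axis; yaw means nothing. Stands on the drill-press board (top 15 mm above the bench), mouth over any one of four equal dowels (8 mm thick, 22 mm tall, a row 85 mm apart): lift over 30 mm straight up first.
- holder_29: Holder for the smallest saw (29 mm): fixed plywood tile in the black rail, round hub 8 mm thick in its middle (8 mm play in its saw), dark ring round it. Origin: centre of the underside, on the hub's axis, 4 mm above the bench; z up, y along the row. Tile top 10 mm, hub top 30 mm above the origin; seated saw's centre 35 mm above it. Four tiles 85 mm apart, any order.
- holder_38: Holder for the second smallest saw (38 mm): fixed plywood tile in the black rail, round hub 17 mm thick in its middle (8 mm play in its saw), dark ring round it. Origin: centre of the underside, on the hub's axis, 4 mm above the bench; z up, y along the row. Tile top 10 mm, hub top 30 mm above the origin; seated saw's centre 35 mm above it. Four tiles 85 mm apart, any order.
- holder_48: Holder for the second largest saw (48 mm): fixed plywood tile in the black rail, round hub 27 mm thick in its middle (8 mm play in its saw), dark ring round it. Origin: centre of the underside, on the hub's axis, 4 mm above the bench; z up, y along the row. Tile top 10 mm, hub top 30 mm above the origin; seated saw's centre 35 mm above it. Four tiles 85 mm apart, any order.
- holder_60: Holder for the largest saw (60 mm): fixed plywood tile in the black rail, round hub 39 mm thick in its middle (8 mm play in its saw), dark ring round it. Origin: centre of the underside, on the hub's axis, 4 mm above the bench; z up, y along the row. Tile top 10 mm, hub top 30 mm above the origin; seated saw's centre 35 mm above it. Four tiles 85 mm apart, any order.
- tape_roll: Bystander: a roll of brown tape lying flat on the bench to the robot's left, 96 mm across, 25 mm tall; origin at the centre of its underside.
- wax_jar: Bystander: a closed amber glass jar with a black lid to the robot's right, 60 mm across, 65 mm tall; origin at the centre of its underside.
Mind the look-alikes: they are no part of the job. What is shaped like the part that bears saw_38_mid but blue or purple is not meant.

How it is judged:
By the outcome, as a careful person would: the job done as asked, in the order asked, and still so for the second after the job is handed in, with the robot touching nothing.
It also fails if it takes over 83 s, if anything falls off the work surface, if the arm or the gripper's body presses on something with over 40 N, if the wrist force passes 120 N, or if a joint passes its speed limit or range.

## Working session

There is one attempt and no reset: what is moved stays moved. The work goes in short steps, Python scripts to look and compute and a shell command to move; the robot and the scene stay as the last step left them, time stands still between calls to the robot, and variables do not carry over. Pictures are saved under pics/ and viewed, and the job is handed in when it is done.

```bash
ls -la; mkdir -p pics; python3 - <<'E'
from rig import sensors, imaging, ctrl
import cv2
print(sensors.sense())
for n in ("top","side","wrist"):
    p=imaging.camera_params(n); im,d=imaging.capture(n)
    cv2.imwrite(f"pics/{n}0.png",im[:,:,::-1]); 
    import numpy as np; np.savez(f"{n}0.npz",im=im,d=d,K=p["intrinsics"],R=p["R"],t=p["t"])
    print(n,p)
E
```

```text
total 12
drwxr-xr-x  3 agent agent 4096 Dec  7 14:33 .
drwxr-xr-x 23 root  root  4096 Dec  7 14:33 ..
drwxr-xr-x  2 agent agent 4096 Dec  7 14:33 pics
{'time_s': 0.0, 'joints': array([ 9.52609040e-01,  3.13453253e-01,  1.49844892e+00,  6.04104644e-05,
        1.33099704e+00, -2.23402038e-01]), 'dq': array([ 4.85820190e-05, -3.09337174e-05, -5.11613379e-04,  6.68804244e-04,
       -5.03688348e-04, -3.16151537e-04]), 'tau': array([ 3.33399857e-04, -4.12242472e+01, -2.59751701e+01, -7.44745262e-05,
        4.06633975e-03, -2.78729300e-05]), 'eef_pos': array([201.76534498, 484.4023604 , 230.72895743]), 'ee_rot': array([-2.93631955e-04,  1.96120268e-01,  9.80579631e-01, -5.84305629e-04]), 'force': array([-0.26202131, -0.21729784, -0.04223123]), 'wrist_torque': array([-0.02296386, -0.02735231, -0.01808913]), 'grip_width': 0.9966854030735595}
top {'intrinsics': array([[433.20133857,   0.        , 334.10995045],
       [  0.        , 433.20133857, 200.41921482],
       [  0.        ,   0.        ,   1.        ]]), 'R': array([[-0.02282167, -0.99973053,  0.00424634],
       [-0.99174469,  0.0
[... 202 characters left out ...]

       [  0.        , 388.21489301, 200.59578708],
       [  0.        ,   0.        ,   1.        ]]), 'R': array([[ 0.99813217, -0.05858797, -0.01730936],
       [-0.05374147, -0.70732438, -0.7048433 ],
       [ 0.02905201,  0.70445701, -0.70915182]]), 't': array([-464.91129321,   55.51615491, 1218.28706724])}
wrist {'intrinsics': array([[300.85548718,   0.        , 318.78930722],
       [  0.        , 300.85548718, 196.76371589],
       [  0.        ,   0.        ,   1.        ]]), 'R': array([[ 0.38430868,  0.92320387, -0.00120613],
       [ 0.89059942, -0.37039142,  0.26389937],
       [ 0.24318617, -0.102493  , -0.96454946]]), 't': array([-524.77828083,  -35.54712251,  378.17045826])}
```

View pics/top0.png

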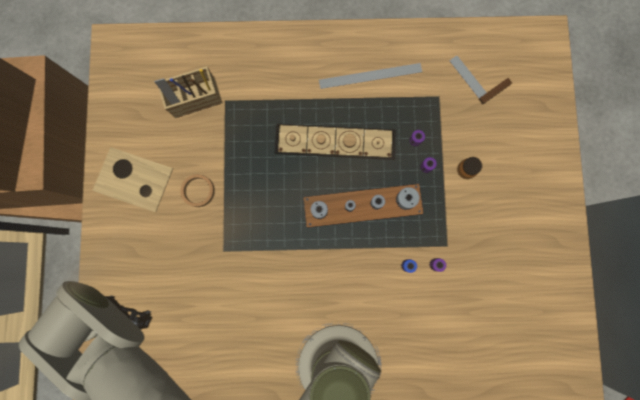

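View pics/side0.png

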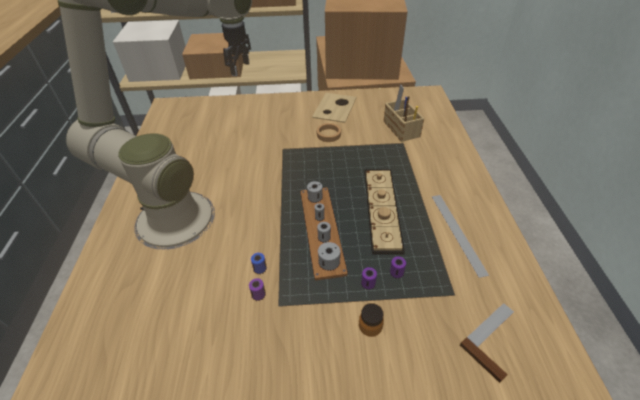

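View pics/wrist0.png

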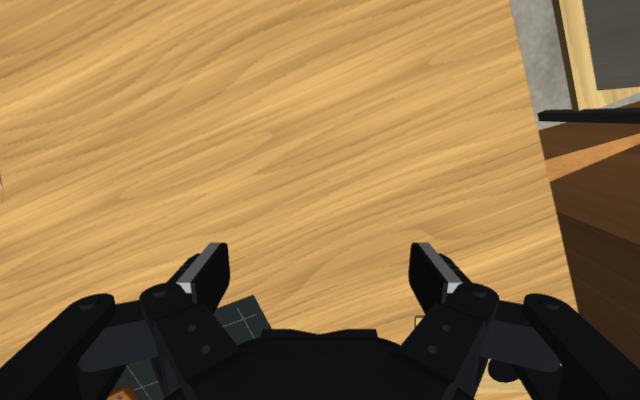

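The top view shows the saws at about (319,209), (350,205), (378,201) and (408,197). The rail tiles are at (292,139), (321,140), (349,141) and (377,142). I'll enlarge both.

```bash
python3 - <<'E'
import cv2,numpy as np
a=cv2.imread("pics/top0.png")[115:235,265:445]; a=cv2.resize(a,None,fx=4.4,fy=4.4,interpolation=cv2.INTER_CUBIC); cv2.imwrite("pics/topcrop.png",a)
a=cv2.imread("pics/side0.png")[160:285,290:420]; a=cv2.resize(a,None,fx=4.6,fy=4.6,interpolation=cv2.INTER_CUBIC); cv2.imwrite("pics/sidecrop.png",a)
E
```

```text
(no output)
```

View pics/topcrop.png

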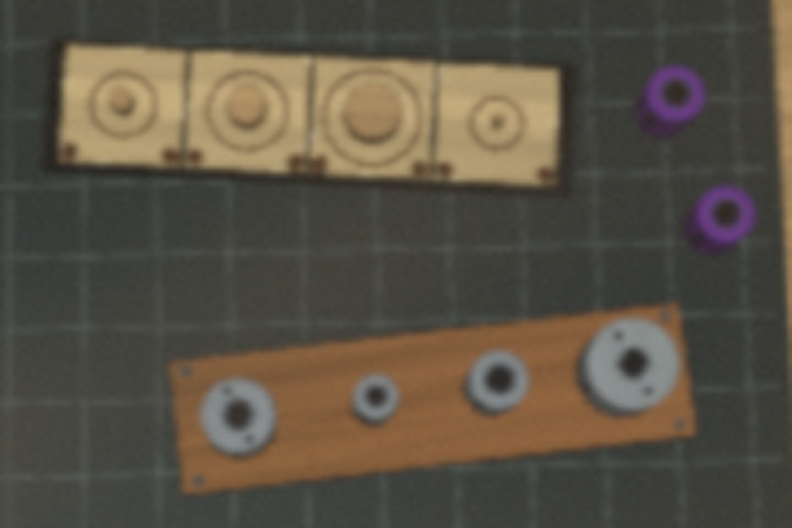

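View pics/sidecrop.png

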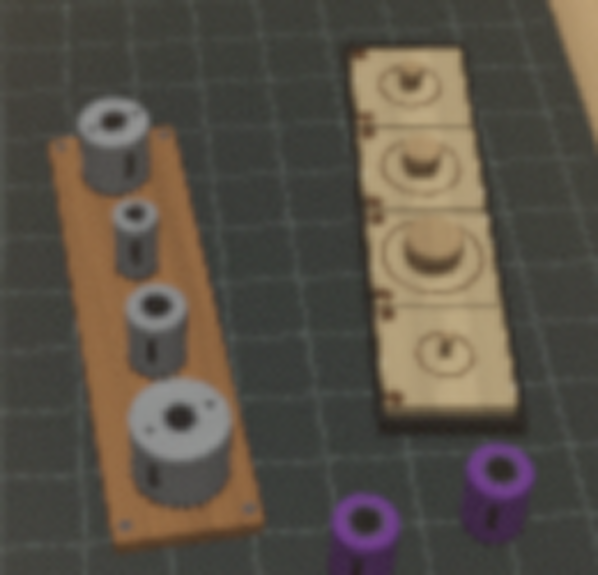

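Saws from left to right in the top view are 48, 29, 38 and 60. Hubs from left to right are 38, 48, 60 and 29. The purple and blue cups at (418,136), (430,163), (410,265) and (438,264) are the look-alikes, and none of them stands on the board. Next I'll measure positions.

```bash
cat > h.py <<'E'
import numpy as np,cv2
def ray(K,R,t,uv,z):
    uv=np.atleast_2d(np.asarray(uv,float)); d=np.c_[uv,np.ones(len(uv))]@np.linalg.inv(K).T@R
    c=-R.T@t; s=(z-c[2])/d[:,2]; return c+s[:,None]*d
def proj(K,R,t,X):
    c=np.atleast_2d(X)@R.T+t; return (c@K.T)[:,:2]/c[:,2:]
def topfit(im,d,K,R,t,z,tol,mask,box=None):
    """points whose depth world z within tol of z and colour mask"""
    h,w=d.shape; v,u=np.nonzero((d>0)&mask)
    X=(np.c_[(u-K[0,2])/K[0,0],(v-K[1,2])/K[1,1],np.ones(len(u))]*d[v,u][:,None]-t)@R
    return u,v,X
E
python3 - <<'E'
from h import *
for n in("top","side"):
    D=np.load(n+"0.npz"); im,d,K,R,t=[D[k] for k in("im","d","K","R","t")]
    hsv=cv2.cvtColor(im,cv2.COLOR_RGB2HSV)
    u,v,X=topfit(im,d,K,R,t,65,8,np.ones(d.shape,bool))
    img=np.zeros(d.shape,np.uint8)
    ok=(abs(X[:,2]-65)<7)&(X[:,0]>380)&(X[:,0]<600)&(abs(X[:,1]+60)<230)
    img[v[ok],u[ok]]=255
    img[hsv[:,:,1]>110]=0
    nn,l,s,c=cv2.connectedComponentsWithStats(img,connectivity=8)
    for i in range(1,nn):
        if s[i,4]<15: continue
        m=l==i; m2=m[v,u]
        cnt,_=cv2.findContours(m.astype(np.uint8),cv2.RETR_EXTERNAL,cv2.CHAIN_APPROX_NONE)
        p=ray(K,R,t,cnt[0][:,0,:],65)
        (cx,cy),r=cv2.minEnclosingCircle(p[:,:2].astype(np.float32))
        print(n,c[i].round(1),s[i,4],"median z",np.median(X[m2][:,2]).round(1),"circ",round(cx,1),round(cy,1),"d",round(2*r,1), "cen",X[m2].mean(0).round(1), ray(K,R,t,c[i],65).round(1))
    # hubs
    img[:]=0; ok=(abs(X[:,2]-34)<6)&(X[:,0]>520)&(X[:,0]<640)&(abs(X[:,1]+40)<180)
    img[v[ok],u[ok]]=255
    nn,l,s,c=cv2.connectedComponentsWithStats(img,connectivity=8)
    for i in range(1,nn):
        if s[i,4]<4: continue
        print(n,"hub",c[i].round(1),s[i,4],ray(K,R,t,c[i],34).round(1))
E
```

```text
top [408.6 197.3] 346 median z 65.4 circ 469.6 -208.4 d 61.2 cen [ 469.8 -209.1   65.4] [[ 469.8 -209.1   65. ]]
top [378.1 201. ] 141 median z 64.6 circ 461.2 -122.0 d 38.3 cen [ 461.  -122.5   64.7] [[ 460.9 -122.4   65. ]]
top [319.1 209. ] 223 median z 65.4 circ 442.0 44.8 d 47.5 cen [441.9  44.9  65.4] [[441.9  44.9  65. ]]
top [350.4 204.7] 82 median z 65.4 circ 452.2 -43.6 d 28.4 cen [452.2 -43.7  65.6] [[452.3 -43.7  65. ]]
top hub [349.9 144.3] 37 [[635.3 -48.5  34. ]]
side [314.3 186.8] 145 median z 65.2 circ 441.6 41.7 d 53.1 cen [440.8  41.3  64.8] [[440.8  41.1  65. ]]
side [319. 207.] 64 median z 64.9 circ 451.0 -47.2 d 33.6 cen [451.1 -47.4  64.8] [[451.1 -47.6  65. ]]
side [323.6 227. ] 121 median z 65.1 circ 459.3 -127.7 d 42.5 cen [ 460.  -126.6   64.9] [[ 460.  -126.7   65. ]]
side [328.7 251.3] 340 median z 65.2 circ 469.2 -213.1 d 64.1 cen [ 468.5 -213.2   65.1] [[ 468.5 -213.3   65. ]]
side hub [379.9 211.9] 28 [[634.6 -52.1  34. ]]
```

```bash
cat >> h.py <<'E'
from scipy.spatial.transform import Rotation as Rt
def toolR(s): q=s["ee_rot"]; return Rt.from_quat([q[1],q[2],q[3],q[0]])
def goto(s,pos=None,yang=None):
    """print tool-frame shift to reach pos (with current orientation) and rotvec to reach tool-down with y axis at yang deg (or +180)"""
    T=toolR(s)
    if pos is not None: print("shift now-axes",T.inv().apply(np.array(pos)-s["eef_pos"]).round(1))
    if yang is not None:
        a=np.radians(yang); best=None
        for b in(a,a+np.pi):
            y=np.array([np.cos(b),np.sin(b),0]); z=np.array([0,0,-1.]); x=np.cross(y,z)
            G=Rt.from_matrix(np.c_[x,y,z]); rv=(T.inv()*G).as_rotvec()
            if best is None or np.linalg.norm(rv)<np.linalg.norm(best[0]): best=(rv,G)
        print("rotvec",best[0].round(4)); 
        if pos is not None: print("shift after-rot axes",best[1].inv().apply(np.array(pos)-s["eef_pos"]).round(1))
E
python3 - <<'E'
from h import *
from rig import sensors,imaging
s=sensors.sense();p=imaging.camera_params("wrist");R,t=p["R"],p["t"];T=toolR(s).as_matrix()
print("cam centre in tool",T.T@(-R.T@t-s["eef_pos"]),"axes in tool\n",(R@T).round(3))
for c in (442,45,6.3),(456,-82,6.3): goto(s,[c[0]-60,c[1],330],c[2])
E
```

```text
cam centre in tool [  65.6994965     0.27346314 -142.71247549] axes in tool
 [[ 0.     1.     0.   ]
 [-0.964  0.    -0.264]
 [-0.264  0.     0.964]]
shift now-axes [-335.3 -336.4  -98.9]
rotvec [-1.000e-03  3.000e-04  1.066e+00]
shift after-rot axes [-456.6  130.8  -99.1]
shift now-axes [-397.1 -448.3  -98.8]
rotvec [-1.000e-03  3.000e-04  1.066e+00]
shift after-rot axes [-584.3  130.8  -99.1]
```

```bash
python3 -m creep '[{"grip":85,"linear":[0,0,-10],"rot":[0,0,0.118]},{"grip":85,"linear":[0,0,-11],"rot":[0,0,0.118]},{"grip":85,"linear":[0,0,-11],"rot":[0,0,0.118]},{"grip":85,"linear":[0,0,-11],"rot":[0,0,0.118]},{"grip":85,"linear":[0,0,-11],"rot":[0,0,0.118]},{"grip":85,"linear":[0,0,-11],"rot":[0,0,0.118]},{"grip":85,"linear":[0,0,-11],"rot":[0,0,0.118]},{"grip":85,"linear":[0,0,-11],"rot":[0,0,0.118]},{"grip":85,"linear":[0,0,-11],"rot":[0,0,0.118]},{"grip":85,"linear":[0,0,0],"rot":[0,0,0]}]' 60
python3 - <<'E'
from h import *
from rig import sensors
goto(sensors.sense(),[530,-120,330],6.3)
E
```

```text
time_s: 0.98
eef_pos: [202.2, 485.0, 331.0]
ee_rot: [-0.0, 0.667, 0.745, 0.002]
force: [1.1, -0.1, 1.4]
grip_width: 0.996
shift now-axes [-6.373e+02  2.595e+02  1.000e-01]
rotvec [ 0.002  -0.0023 -0.0001]
shift after-rot axes [-637.3  259.4    1. ]
```

```bash
python3 -m creep '[{"grip":85,"linear":[-35.4,14.4,0],"rot":[0,0,0]},{"grip":85,"linear":[-35.4,14.4,0],"rot":[0,0,0]},{"grip":85,"linear":[-35.4,14.4,0],"rot":[0,0,0]},{"grip":85,"linear":[-35.4,14.4,0],"rot":[0,0,0]},{"grip":85,"linear":[-35.4,14.4,0],"rot":[0,0,0]},{"grip":85,"linear":[-35.4,14.4,0],"rot":[0,0,0]},{"grip":85,"linear":[-35.4,14.4,0],"rot":[0,0,0]},{"grip":85,"linear":[-35.4,14.4,0],"rot":[0,0,0]},{"grip":85,"linear":[-35.4,14.4,0],"rot":[0,0,0]},{"grip":85,"linear":[-35.4,14.4,0],"rot":[0,0,0]},{"grip":85,"linear":[-35.4,14.4,0],"rot":[0,0,0]},{"grip":85,"linear":[-35.4,14.4,0],"rot":[0,0,0]}]'
python3 -m creep '[{"grip":85,"linear":[-35.4,14.4,0],"rot":[0,0,0]},{"grip":85,"linear":[-35.4,14.4,0],"rot":[0,0,0]},{"grip":85,"linear":[-35.4,14.4,0],"rot":[0,0,0]},{"grip":85,"linear":[-35.4,14.4,0],"rot":[0,0,0]},{"grip":85,"linear":[-35.4,14.4,0],"rot":[0,0,0]},{"grip":85,"linear":[-35.4,14.4,0],"rot":[0,0,0]},{"grip":85,"linear":[0,0,0],"rot":[0,0,0]},{"grip":85,"linear":[0,0,0],"rot":[0,0,0]}]'
python3 - <<'E'
from h import *
from rig import sensors,imaging
s=sensors.sense();goto(s,[530,-120,330],6.3)
p=imaging.camera_params("wrist"); im,d=imaging.capture("wrist")
np.savez("w1.npz",im=im,d=d,K=p["intrinsics"],R=p["R"],t=p["t"]); cv2.imwrite("pics/w1.png",im[:,:,::-1])
E
```

```text
time_s: 1.98
eef_pos: [422.2, 80.4, 328.7]
ee_rot: [-0.0, 0.664, 0.748, -0.0]
force: [0.6, 0.0, 0.1]
grip_width: 0.995
time_s: 2.65
eef_pos: [532.1, -120.3, 327.5]
ee_rot: [-0.001, 0.665, 0.747, -0.0]
force: [0.2, 0.2, -0.6]
grip_width: 1.0
shift now-axes [ 0.5 -2.  -2.5]
rotvec [-0.0024 -0.0015  0.005 ]
shift after-rot axes [ 0.5 -2.  -2.5]
```

View pics/w1.png

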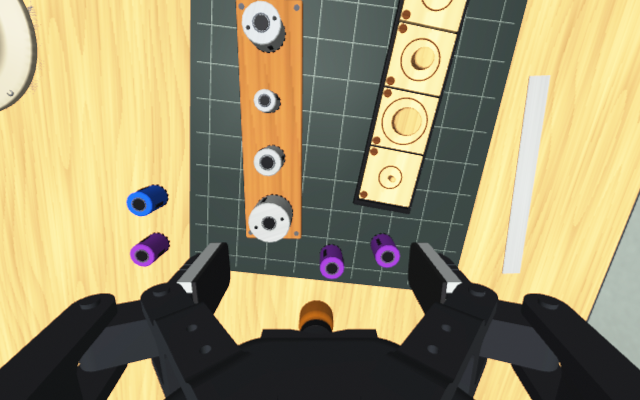

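The wrist view shows the saw tops at (262,22), (265,100), (267,161) and (269,222). The hubs are at (424,57) for 48, (408,122) for 60 and (391,177) for 29, and the 38 tile is cut off at (435,3). Next I'll measure them precisely from this view.

```bash
cat > meas.py <<'E'
from h import *
import sys
def saws(D,disp=False):
    im,d,K,R,t=[D[k] for k in("im","d","K","R","t")]
    hsv=cv2.cvtColor(im,cv2.COLOR_RGB2HSV)
    u,v,X=topfit(im,d,K,R,t,0,0,np.ones(d.shape,bool)); img=np.zeros(d.shape,np.uint8)
    ok=(abs(X[:,2]-65)<6)&(X[:,0]>380)&(X[:,0]<700)&(X[:,1]>-260)&(X[:,1]<130); img[v[ok],u[ok]]=255; img[hsv[:,:,1]>110]=0
    cs,_=cv2.findContours(img,cv2.RETR_EXTERNAL,cv2.CHAIN_APPROX_NONE); out=[]
    for c in cs:
        if cv2.contourArea(c)<120: continue
        m=np.zeros_like(img); cv2.drawContours(m,[c],-1,255,-1); vv,uu=np.nonzero(m)
        P=ray(K,R,t,np.c_[uu,vv],65)
        (x,y),r=cv2.minEnclosingCircle(ray(K,R,t,c[:,0],65)[:,:2].astype(np.float32))
        out.append((P[:,:2].mean(0).round(1),(round(x,1),round(y,1),round(2*r,1)),uu.mean().round(1),vv.mean().round(1)))
    return out
def rings(D,thr=0.78):
    im,d,K,R,t=[D[k] for k in("im","d","K","R","t")]
    g=cv2.cvtColor(im,cv2.COLOR_RGB2GRAY).astype(np.float32); bg=cv2.medianBlur(g.astype(np.uint8),15).astype(np.float32)
    m=((g<bg-15)).astype(np.uint8)*255
    cs,_=cv2.findContours(m,cv2.RETR_LIST,cv2.CHAIN_APPROX_NONE); out=[]
    for c in cs:
        if len(c)<25: continue
        P=ray(K,R,t,c[:,0],14)[:,:2]
        (x,y),r=cv2.minEnclosingCircle(P.astype(np.float32))
        q=np.c_[2*P,np.ones(len(P))]; s=np.linalg.lstsq(q,(P**2).sum(1),rcond=None)[0]; rr=np.sqrt(s[2]+s[0]**2+s[1]**2)
        res=np.std(np.hypot(*(P-s[:2]).T)-rr)
        if 10<rr<50 and res<2 and 560<s[0]<720: out.append((s[:2].round(1),round(2*rr,1),round(float(res),2),len(c)))
    return out
E
python3 - <<'E'
from meas import *
for n in("w1","top0"):
    D=np.load(n+".npz"); print(n)
    for o in saws(D): print("saw",o)
    for o in rings(D): print("ring",o)
E
```

```text
w1
saw (array([ 470.9, -208.7]), (470.7, -208.9, 60.8), np.float64(268.6), np.float64(221.5))
saw (array([ 462.3, -122.8]), (462.4, -123.0, 38.3), np.float64(266.9), np.float64(161.4))
saw (array([453.5, -44. ]), (453.4, -44.2, 28.9), np.float64(264.3), np.float64(100.0))
saw (array([443.4,  44.4]), (443.3, 43.8, 48.5), np.float64(261.0), np.float64(22.5))
ring (array([ 644.6, -133.6]), np.float64(32.9), 0.52, 58)
ring (array([ 644.4, -133.4]), np.float64(36.9), 0.48, 68)
ring (array([653.8, -48.7]), np.float64(39.7), 1.74, 112)
ring (array([650.6, -48.8]), np.float64(64.2), 0.4, 125)
ring (array([650.6, -48.8]), np.float64(67.8), 0.39, 133)
ring (array([656.6,  36.1]), np.float64(52.0), 0.36, 109)
ring (array([656.8,  36. ]), np.float64(55.9), 0.39, 119)
ring (array([663.1, 120. ]), np.float64(42.8), 1.18, 70)
top0
saw (array([442.1,  45.2]), (442.2, 44.9, 47.2), np.float64(319.0), np.float64(209.0))
saw (array([ 460.9, -122.3]), (461.2, -122.0, 38.3), np.float64(378.1), np.float64(201.1))
saw (array([ 469.8, -209.3]), (469.9, -209.0, 60.0), np.float64(408.6), np.float64(197.3))
ring (array([582.5, 628.7]), np.float64(45.6), 1.33, 41)
ring (array([581.8, 628.9]), np.float64(60.1), 0.91, 59)
ring (array([ 643. , -131.8]), np.float64(33.6), 1.75, 29)
ring (array([663.3, 121.8]), np.float64(44.3), 1.26, 37)
ring (array([665.8, 121.9]), np.float64(38.6), 1.06, 25)
```

The top and wrist views agree to about 1 mm. Saw 29 comes first.

```bash
python3 - <<'E'
from h import *
from rig import sensors
s=sensors.sense();goto(s,[453.4,-44.1,100],6.3)
E
```

```text
shift now-axes [ 83.2 -68.8 228.5]
rotvec [-0.0015 -0.0011  0.006 ]
shift after-rot axes [ 83.1 -69.7 228.3]
```

```bash
python3 -m creep '[{"grip":85,"linear":[11.9,-9.9,32.6],"rot":[0,0,0.006]},{"grip":85,"linear":[11.9,-9.9,32.6],"rot":[0,0,0]},{"grip":85,"linear":[11.9,-9.9,32.6],"rot":[0,0,0]},{"grip":85,"linear":[11.9,-9.9,32.6],"rot":[0,0,0]},{"grip":85,"linear":[11.9,-9.9,32.6],"rot":[0,0,0]},{"grip":85,"linear":[11.9,-9.9,32.6],"rot":[0,0,0]},{"grip":85,"linear":[11.8,-10,32.6],"rot":[0,0,0]},{"grip":85,"linear":[0,0,0],"rot":[0,0,0]},{"grip":85,"linear":[0,0,0],"rot":[0,0,0]}]'
python3 - <<'E'
from h import *
from rig import sensors,imaging
s=sensors.sense();goto(s,[453.4,-44.1,26],6.3)
p=imaging.camera_params("wrist"); im,d=imaging.capture("wrist")
np.savez("w2.npz",im=im,d=d,K=p["intrinsics"],R=p["R"],t=p["t"]); cv2.imwrite("pics/w2.png",im[:,:,::-1])
from meas import *
for o in saws(np.load("w2.npz")): print(o)
E
```

```text
time_s: 3.45
eef_pos: [453.4, -42.8, 101.4]
ee_rot: [-0.001, 0.667, 0.745, -0.0]
force: [1.0, -0.3, 1.3]
grip_width: 0.996
shift now-axes [-1.4 -0.  75.4]
rotvec [-0.0012 -0.0006  0.0011]
shift after-rot axes [-1.3 -0.1 75.4]
(array([ 461. , -113.2]), (461.6, -118.2, 36.8), np.float64(317.0), np.float64(319.3))
(array([452.8, -42.7]), (452.3, -42.9, 30.0), np.float64(316.3), np.float64(223.1))
(array([442.7,  45.3]), (442.8, 44.7, 47.6), np.float64(315.6), np.float64(72.2))
```

View pics/w2.png

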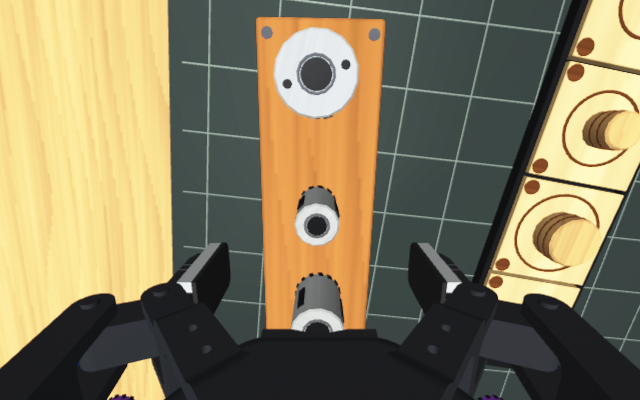

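The 29 saw at (316,223) sits between the jaws and nothing else is in their path. Next I descend, grip at 60 N and lift.

```bash
python3 -m creep '[{"grip":85,"linear":[-0.7,0,25],"rot":[0,0,0]},{"grip":85,"linear":[0,0,25],"rot":[0,0,0]},{"grip":85,"linear":[0,0,25],"rot":[0,0,0]},{"grip":85,"linear":[0,0,0],"rot":[0,0,0]},{"grip":20,"linear":[0,0,0],"rot":[0,0,0]},{"grip":20,"linear":[0,0,0],"rot":[0,0,0]},{"grip":20,"linear":[0,0,0],"rot":[0,0,0]},{"grip":20,"linear":[0,0,0],"rot":[0,0,0]},{"grip":20,"linear":[0,0,0],"rot":[0,0,0]},{"grip":20,"linear":[0,0,0],"rot":[0,0,0]}]' 60
python3 -m creep '[{"grip":20,"linear":[0,0,0],"rot":[0,0,0]},{"grip":20,"linear":[0,0,0],"rot":[0,0,0]},{"grip":20,"linear":[0,0,0],"rot":[0,0,0]}]' 60
```

```text
time_s: 4.33
eef_pos: [454.7, -44.7, 27.4]
ee_rot: [0.001, 0.668, 0.744, 0.0]
force: [-2.3, 0.5, 10.6]
grip_width: 0.329
time_s: 4.58
eef_pos: [454.7, -44.7, 27.4]
ee_rot: [0.001, 0.668, 0.744, 0.0]
force: [-1.0, 0.9, 9.4]
grip_width: 0.329
```

```bash
python3 -m creep '[{"grip":20,"linear":[0,0,-15],"rot":[0,0,0]},{"grip":20,"linear":[0,0,-25],"rot":[0,0,0]},{"grip":20,"linear":[0,0,-30],"rot":[0,0,0]},{"grip":20,"linear":[0,0,0],"rot":[0,0,0]},{"grip":20,"linear":[0,0,0],"rot":[0,0,0]}]'
python3 - <<'E'
from h import *
from rig import sensors,imaging
s=sensors.sense();goto(s,[644.5,-133.5,s["eef_pos"][2]],6.3)
p=imaging.camera_params("wrist"); im,d=imaging.capture("wrist")
np.savez("w3.npz",im=im,d=d,K=p["intrinsics"],R=p["R"],t=p["t"]); cv2.imwrite("pics/w3.png",im[:,:,::-1])
E
```

```text
time_s: 5.0
eef_pos: [454.7, -44.7, 97.5]
ee_rot: [0.002, 0.668, 0.744, 0.001]
force: [-0.1, 0.6, -1.2]
grip_width: 0.328
shift now-axes [-108.8  179.1    0.7]
rotvec [ 0.0032  0.0016 -0.0018]
shift after-rot axes [-109.1  178.9    0. ]
```

View pics/w3.png

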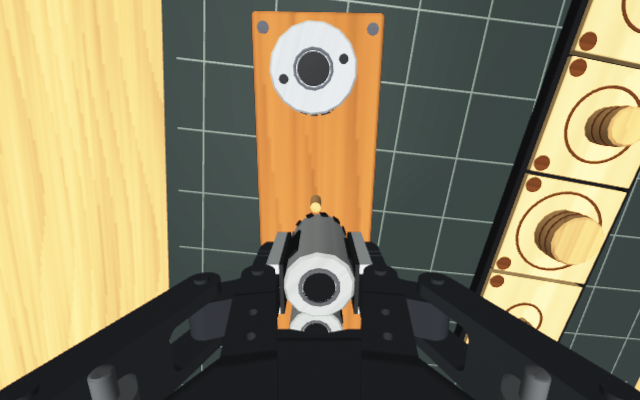

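The 29 saw is held upright at (319,287), and its dowel is exposed at (315,205). Next I check its offset from the TCP and move to its holder.

```bash
cat > held.py <<'E'
from h import *
def held(D,tcp,ztop,rpx=60):
    im,d,K,R,t=[D[k] for k in("im","d","K","R","t")]
    c0=proj(K,R,t,[tcp[0],tcp[1],ztop])[0]
    u,v,X=topfit(im,d,K,R,t,0,0,np.ones(d.shape,bool)); img=np.zeros(d.shape,np.uint8)
    g=cv2.cvtColor(im,cv2.COLOR_RGB2HSV)
    ok=(abs(X[:,2]-ztop)<5)&(np.hypot(X[:,0]-tcp[0],X[:,1]-tcp[1])<36)
    img[v[ok],u[ok]]=255; img[(g[:,:,2]<110)]=0
    cs,_=cv2.findContours(img,cv2.RETR_EXTERNAL,cv2.CHAIN_APPROX_NONE); c=max(cs,key=cv2.contourArea)
    z=np.median(X[ok][:,2]); P=ray(K,R,t,c[:,0],ztop)[:,:2]
    (x,y),r=cv2.minEnclosingCircle(P.astype(np.float32)); print("held centre",round(x,1),round(y,1),"d",round(2*r,1),"z med",z.round(1),"offset",round(x-tcp[0],1),round(y-tcp[1],1))
E
python3 - <<'E'
from held import *
D=np.load("w3.npz"); held(D,[454.7,-44.7,97.5],135.1)
E
```

```text
held centre 455.1 -41.9 d 30.3 z med 135.2 offset 0.4 2.8
```

```bash
python3 -m creep '[{"grip":20,"linear":[-18.2,29.8,0],"rot":[0,0,0]},{"grip":20,"linear":[-18.2,29.8,0],"rot":[0,0,0]},{"grip":20,"linear":[-18.2,29.8,0],"rot":[0,0,0]},{"grip":20,"linear":[-18.2,29.8,0],"rot":[0,0,0]},{"grip":20,"linear":[-18.2,29.8,0],"rot":[0,0,0]},{"grip":20,"linear":[-18,29.8,0],"rot":[0,0,0]},{"grip":20,"linear":[0,0,0],"rot":[0,0,0]},{"grip":20,"linear":[0,0,0],"rot":[0,0,0]}]'
python3 - <<'E'
from held import *
from rig import sensors,imaging
s=sensors.sense();goto(s,[644.5,-133.5,27],6.3)
p=imaging.camera_params("wrist"); im,d=imaging.capture("wrist")
np.savez("w4.npz",im=im,d=d,K=p["intrinsics"],R=p["R"],t=p["t"]); cv2.imwrite("pics/w4.png",im[:,:,::-1])
held(np.load("w4.npz"),s["eef_pos"],s["eef_pos"][2]+37.6)
from meas import *
for o in rings(np.load("w4.npz")): print("ring",o)
E
```

```text
time_s: 5.72
eef_pos: [643.4, -133.9, 93.4]
ee_rot: [-0.002, 0.668, 0.744, -0.001]
force: [-0.5, -0.5, -1.0]
grip_width: 0.326
shift now-axes [ 0.2  1.3 66.4]
rotvec [-0.003  -0.0016 -0.0025]
shift after-rot axes [ 0.3  1.1 66.4]
held centre 643.9 -131.1 d 30.3 z med 131.0 offset 0.5 2.8
ring (array([ 651.5, -209.7]), np.float64(20.3), 0.6, 49)
ring (array([ 615.8, -224.1]), np.float64(20.9), 1.11, 38)
ring (array([ 651.9, -205.4]), np.float64(25.7), 0.54, 39)
ring (array([ 651.6, -205.8]), np.float64(26.9), 0.48, 81)
ring (array([ 651.1, -205.8]), np.float64(35.6), 0.52, 89)
ring (array([ 652.4, -205.6]), np.float64(35.2), 0.56, 127)
ring (array([ 644.4, -133.9]), np.float64(35.5), 1.27, 201)
ring (array([651.2, -47.2]), np.float64(41.0), 0.85, 294)
ring (array([650.3, -48.7]), np.float64(63.8), 0.2, 265)
ring (array([650.3, -48.7]), np.float64(68.1), 0.21, 287)
```

View pics/w4.png

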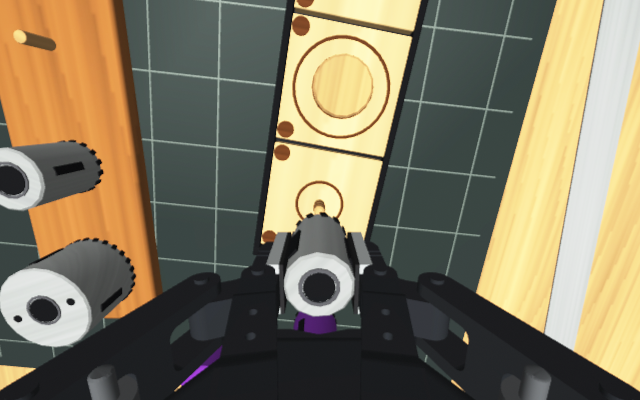

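```bash
python3 -m creep '[{"grip":20,"linear":[-2,1,0],"rot":[0,0,0]},{"grip":20,"linear":[0,0,20],"rot":[0,0,0]},{"grip":20,"linear":[0,0,20],"rot":[0,0,0]},{"grip":20,"linear":[0,0,15],"rot":[0,0,0]},{"grip":20,"linear":[0,0,10],"rot":[0,0,0]},{"grip":20,"linear":[0,0,0],"rot":[0,0,0]},{"grip":20,"linear":[0,0,0],"rot":[0,0,0]}]'
```

```text
time_s: 6.35
eef_pos: [644.5, -135.3, 31.5]
ee_rot: [-0.0, 0.668, 0.744, -0.0]
force: [-0.9, 0.6, -1.2]
grip_width: 0.326
```

```bash
python3 -m creep '[{"grip":20,"linear":[0,0,2.5],"rot":[0,0,0]},{"grip":20,"linear":[0,0,2],"rot":[0,0,0]},{"grip":20,"linear":[0,0,0],"rot":[0,0,0]}]'
```

```text
time_s: 6.6
eef_pos: [644.8, -135.5, 26.9]
ee_rot: [0.0, 0.668, 0.744, 0.0]
force: [0.1, 0.1, -0.0]
grip_width: 0.327
```

```bash
python3 -m creep '[{"grip":40,"linear":[0,0,0],"rot":[0,0,0]},{"grip":60,"linear":[0,0,0],"rot":[0,0,0]},{"grip":85,"linear":[0,0,0],"rot":[0,0,0]},{"grip":85,"linear":[0,0,0],"rot":[0,0,0]},{"grip":85,"linear":[0,0,-20],"rot":[0,0,0]},{"grip":85,"linear":[0,0,-30],"rot":[0,0,0]},{"grip":85,"linear":[0,0,-30],"rot":[0,0,0]},{"grip":85,"linear":[0,0,0],"rot":[0,0,0]},{"grip":85,"linear":[0,0,0],"rot":[0,0,0]}]'
python3 - <<'E'
from meas import *
from rig import sensors,imaging
s=sensors.sense();goto(s,[462.3,-122.9,105],6.3)
p=imaging.camera_params("wrist"); im,d=imaging.capture("wrist")
np.savez("w5.npz",im=im,d=d,K=p["intrinsics"],R=p["R"],t=p["t"]); cv2.imwrite("pics/w5.png",im[:,:,::-1])
for o in saws(np.load("w5.npz")): print("saw",o)
for o in rings(np.load("w5.npz")): print("ring",o)
E
```

```text
time_s: 7.35
eef_pos: [645.5, -135.8, 108.5]
ee_rot: [0.002, 0.668, 0.744, 0.001]
force: [0.4, 0.3, 0.0]
grip_width: 0.994
shift now-axes [  32.5 -180.7    2.8]
rotvec [ 0.0033  0.0018 -0.0019]
shift after-rot axes [  32.9 -180.7    3.5]
saw (array([ 469.8, -202.4]), (474.2, -208.2, 65.3), np.float64(55.2), np.float64(283.8))
saw (array([ 645.3, -133. ]), (645.4, -133.1, 29.3), np.float64(317.2), np.float64(215.4))
saw (array([ 465.2, -122.3]), (465.5, -122.2, 42.2), np.float64(31.8), np.float64(169.9))
ring (array([ 647.4, -152.1]), np.float64(20.8), 0.3, 72)
ring (array([651.1, -47.2]), np.float64(40.7), 0.85, 281)
ring (array([650.3, -48.8]), np.float64(63.9), 0.21, 250)
ring (array([650.4, -48.6]), np.float64(68.1), 0.23, 269)
ring (array([657.7,  25.2]), np.float64(34.4), 0.44, 50)
```

View pics/w5.png

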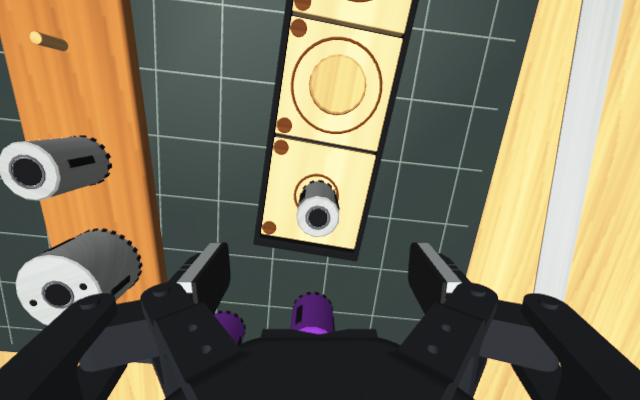

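Saw 29 stands over its hub, with its top at (317,215), within about 1 mm of the holder axis. Next is saw 38.

```bash
python3 -m creep '[{"grip":85,"linear":[6.5,-36.1,0.6],"rot":[0,0,0]},{"grip":85,"linear":[6.5,-36.1,0.6],"rot":[0,0,0]},{"grip":85,"linear":[6.5,-36.1,0.6],"rot":[0,0,0]},{"grip":85,"linear":[6.5,-36.1,0.6],"rot":[0,0,0]},{"grip":85,"linear":[6.5,-36.1,0.6],"rot":[0,0,0]},{"grip":85,"linear":[0,0,0],"rot":[0,0,0]},{"grip":85,"linear":[0,0,0],"rot":[0,0,0]}]'
python3 - <<'E'
from meas import *
from rig import sensors,imaging
s=sensors.sense();goto(s,[462.3,-122.7,26.5],6.3)
p=imaging.camera_params("wrist"); im,d=imaging.capture("wrist")
np.savez("w6.npz",im=im,d=d,K=p["intrinsics"],R=p["R"],t=p["t"]); cv2.imwrite("pics/w6.png",im[:,:,::-1])
for o in saws(np.load("w6.npz")): print("saw",o)
E
```

```text
time_s: 7.98
eef_pos: [460.2, -122.2, 102.9]
ee_rot: [-0.001, 0.668, 0.744, -0.0]
force: [0.6, -0.6, 0.5]
grip_width: 0.997
shift now-axes [-0.8  2.1 76.4]
rotvec [-0.0019 -0.0013 -0.0029]
shift after-rot axes [-0.7  2.  76.4]
saw (array([ 468.6, -191.4]), (469.4, -200.3, 55.8), np.float64(318.6), np.float64(316.7))
saw (array([ 641.6, -132.6]), (641.6, -132.2, 33.4), np.float64(587.8), np.float64(264.9))
saw (array([ 461.8, -122.2]), (461.9, -122.4, 38.8), np.float64(319.7), np.float64(222.5))
```

View pics/w6.png

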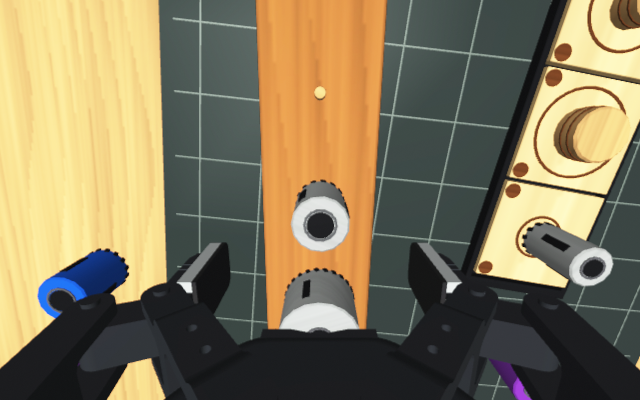

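The 38 saw is centred at (320,223), and the 60 saw lies outside the jaws' path. Next I descend, grip and lift.

```bash
python3 -m creep '[{"grip":85,"linear":[0,1.6,25],"rot":[0,0,0]},{"grip":85,"linear":[0,0,25],"rot":[0,0,0]},{"grip":85,"linear":[0,0,25],"rot":[0,0,0]},{"grip":85,"linear":[0,0,0],"rot":[0,0,0]},{"grip":30,"linear":[0,0,0],"rot":[0,0,0]},{"grip":30,"linear":[0,0,0],"rot":[0,0,0]},{"grip":30,"linear":[0,0,0],"rot":[0,0,0]},{"grip":30,"linear":[0,0,0],"rot":[0,0,0]},{"grip":30,"linear":[0,0,0],"rot":[0,0,0]},{"grip":30,"linear":[0,0,0],"rot":[0,0,0]},{"grip":30,"linear":[0,0,0],"rot":[0,0,0]}]' 60
python3 -m creep '[{"grip":30,"linear":[0,0,-15],"rot":[0,0,0]},{"grip":30,"linear":[0,0,-25],"rot":[0,0,0]},{"grip":30,"linear":[0,0,-30],"rot":[0,0,0]},{"grip":30,"linear":[0,0,0],"rot":[0,0,0]},{"grip":30,"linear":[0,0,0],"rot":[0,0,0]}]'
python3 - <<'E'
from held import *
from rig import sensors,imaging
s=sensors.sense();goto(s,[662.7,120.6,s["eef_pos"][2]],6.3)
p=imaging.camera_params("wrist"); im,d=imaging.capture("wrist")
np.savez("w7.npz",im=im,d=d,K=p["intrinsics"],R=p["R"],t=p["t"]); cv2.imwrite("pics/w7.png",im[:,:,::-1])
held(np.load("w7.npz"),s["eef_pos"],s["eef_pos"][2]+37.6)
E
```

```text
time_s: 8.95
eef_pos: [464.1, -122.8, 30.0]
ee_rot: [0.001, 0.668, 0.744, 0.0]
force: [-1.4, 1.4, 7.1]
grip_width: 0.434
time_s: 9.37
eef_pos: [464.1, -122.8, 100.2]
ee_rot: [0.002, 0.668, 0.744, 0.0]
force: [-0.9, -0.2, -2.2]
grip_width: 0.43
shift now-axes [2.206e+02 2.237e+02 2.000e-01]
rotvec [ 0.0033  0.0023 -0.0019]
shift after-rot axes [220.2 224.1   0. ]
held centre 464.5 -120.7 d 37.0 z med 135.5 offset 0.3 2.2
```

View pics/w7.png

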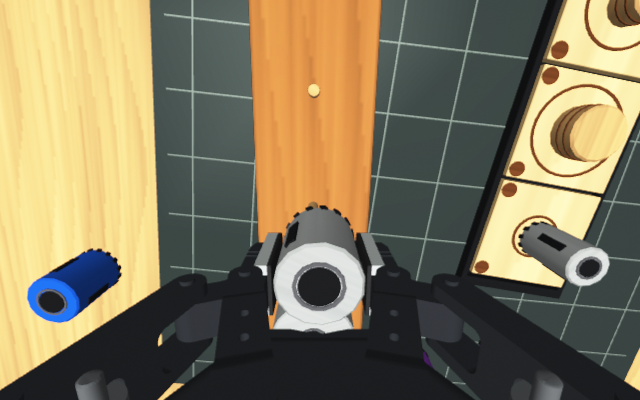

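```bash
python3 -m creep '[{"grip":30,"linear":[27.4,28,0],"rot":[0,0,0]},{"grip":30,"linear":[27.4,28,0],"rot":[0,0,0]},{"grip":30,"linear":[27.4,28,0],"rot":[0,0,0]},{"grip":30,"linear":[27.4,28,0],"rot":[0,0,0]},{"grip":30,"linear":[27.4,28,0],"rot":[0,0,0]},{"grip":30,"linear":[27.4,28,0],"rot":[0,0,0]},{"grip":30,"linear":[27.4,28,0],"rot":[0,0,0]},{"grip":30,"linear":[27.4,28,0],"rot":[0,0,0]},{"grip":30,"linear":[0,0,0],"rot":[0,0,0]},{"grip":30,"linear":[0,0,0],"rot":[0,0,0]}]'
python3 - <<'E'
from held import *
from meas import *
from rig import sensors,imaging
s=sensors.sense();goto(s,[662.7,119.2,29.3],6.3)
p=imaging.camera_params("wrist"); im,d=imaging.capture("wrist")
np.savez("w8.npz",im=im,d=d,K=p["intrinsics"],R=p["R"],t=p["t"]); cv2.imwrite("pics/w8.png",im[:,:,::-1])
held(np.load("w8.npz"),s["eef_pos"],s["eef_pos"][2]+35)
for o in rings(np.load("w8.npz")): print("ring",o)
E
```

```text
time_s: 10.25
eef_pos: [662.0, 121.1, 96.1]
ee_rot: [-0.001, 0.667, 0.745, -0.001]
force: [-0.1, -0.1, -0.7]
grip_width: 0.428
shift now-axes [-2.   0.7 66.8]
rotvec [-0.0031 -0.0003  0.0005]
shift after-rot axes [-1.9  0.5 66.8]
held centre 663.0 122.4 d 39.4 z med 131.2 offset 1.0 1.3
ring (array([657.9,  30.9]), np.float64(34.0), 1.3, 65)
ring (array([670.1,  47.8]), np.float64(36.9), 0.34, 81)
ring (array([672. ,  47.7]), np.float64(37.0), 0.46, 92)
ring (array([670.9,  47.8]), np.float64(44.6), 0.83, 238)
ring (array([663.4, 119.8]), np.float64(45.4), 1.69, 237)
ring (array([637.7, 130.5]), np.float64(94.1), 1.19, 113)
```

View pics/w8.png

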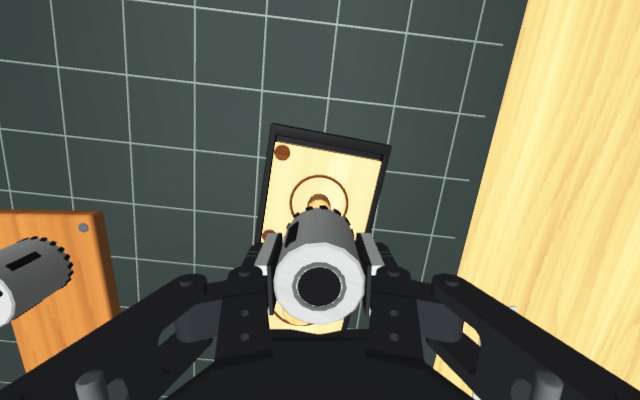

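The 38 ring is visible under the held saw at (319,200). I nudge 1.8 mm in -y and lower.

```bash
python3 -m creep '[{"grip":30,"linear":[-1.8,0.3,0],"rot":[0,0,0]},{"grip":30,"linear":[0,0,20],"rot":[0,0,0]},{"grip":30,"linear":[0,0,20],"rot":[0,0,0]},{"grip":30,"linear":[0,0,14],"rot":[0,0,0]},{"grip":30,"linear":[0,0,10],"rot":[0,0,0]},{"grip":30,"linear":[0,0,0],"rot":[0,0,0]},{"grip":30,"linear":[0,0,0],"rot":[0,0,0]}]'
```

```text
time_s: 10.88
eef_pos: [662.8, 117.1, 34.9]
ee_rot: [-0.0, 0.668, 0.744, -0.0]
force: [-0.2, 0.4, -0.1]
grip_width: 0.435
```

```bash
python3 -m creep '[{"grip":30,"linear":[1.2,0,3],"rot":[0,0,0]},{"grip":30,"linear":[0,0,2.3],"rot":[0,0,0]},{"grip":30,"linear":[0,0,0],"rot":[0,0,0]},{"grip":30,"linear":[0,0,0],"rot":[0,0,0]}]'
```

```text
time_s: 11.22
eef_pos: [662.8, 119.1, 29.6]
ee_rot: [0.0, 0.668, 0.744, 0.0]
force: [0.1, -0.2, -0.6]
grip_width: 0.428
```

```bash
python3 -m creep '[{"grip":50,"linear":[0,0,0],"rot":[0,0,0]},{"grip":70,"linear":[0,0,0],"rot":[0,0,0]},{"grip":85,"linear":[0,0,0],"rot":[0,0,0]},{"grip":85,"linear":[0,0,0],"rot":[0,0,0]},{"grip":85,"linear":[0,0,-20],"rot":[0,0,0]},{"grip":85,"linear":[0,0,-30],"rot":[0,0,0]},{"grip":85,"linear":[0,0,-30],"rot":[0,0,0]},{"grip":85,"linear":[0,0,0],"rot":[0,0,0]},{"grip":85,"linear":[0,0,0],"rot":[0,0,0]}]'
python3 - <<'E'
from meas import *
from rig import sensors,imaging
s=sensors.sense();goto(s,[443.2,44.0,103],6.3)
p=imaging.camera_params("wrist"); im,d=imaging.capture("wrist")
np.savez("w9.npz",im=im,d=d,K=p["intrinsics"],R=p["R"],t=p["t"]); cv2.imwrite("pics/w9.png",im[:,:,::-1])
for o in saws(np.load("w9.npz")): print("saw",o)
E
```

```text
time_s: 11.97
eef_pos: [663.6, 119.1, 111.3]
ee_rot: [0.001, 0.668, 0.744, 0.001]
force: [-1.1, 0.5, -0.6]
grip_width: 0.996
shift now-axes [ -50.9 -227.2    7.4]
rotvec [ 0.0038  0.0004 -0.0019]
shift after-rot axes [ -50.5 -227.3    8.3]
saw (array([457.6,  47.2]), (449.0, 47.3, 51.0), np.float64(15.0), np.float64(284.4))
saw (array([663.5, 117.2]), (663.4, 119.5, 37.5), np.float64(316.5), np.float64(220.6))
```

View pics/w9.png

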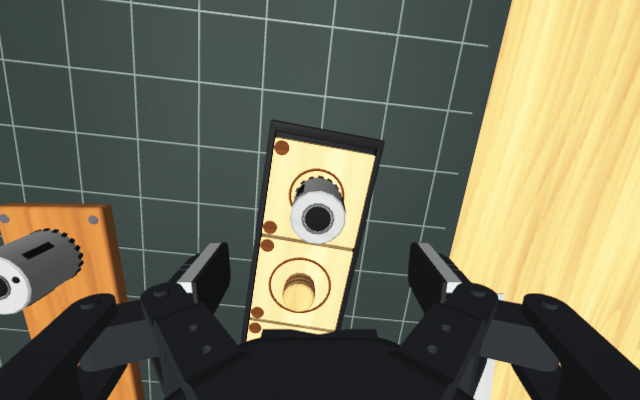

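Saw 38 stands on its tile at (317,215), within about 1.5 mm of the axis. Next is saw 48.

```bash
python3 -m creep '[{"grip":85,"linear":[-8.4,-37.9,0.7],"rot":[0,0,0]},{"grip":85,"linear":[-8.4,-37.9,0.7],"rot":[0,0,0]},{"grip":85,"linear":[-8.4,-37.9,0.7],"rot":[0,0,0]},{"grip":85,"linear":[-8.4,-37.9,0.7],"rot":[0,0,0]},{"grip":85,"linear":[-8.4,-37.9,0.7],"rot":[0,0,0]},{"grip":85,"linear":[-8.4,-37.9,0.7],"rot":[0,0,0]},{"grip":85,"linear":[0,0,0],"rot":[0,0,0]},{"grip":85,"linear":[0,0,0],"rot":[0,0,0]}]'
python3 - <<'E'
from meas import *
from rig import sensors,imaging
s=sensors.sense();goto(s,[443.2,44.0,26.5],6.3)
p=imaging.camera_params("wrist"); im,d=imaging.capture("wrist")
np.savez("w10.npz",im=im,d=d,K=p["intrinsics"],R=p["R"],t=p["t"]); cv2.imwrite("pics/w10.png",im[:,:,::-1])
for o in saws(np.load("w10.npz")): print("saw",o)
E
```

```text
time_s: 12.68
eef_pos: [440.4, 44.3, 104.4]
ee_rot: [-0.001, 0.668, 0.744, -0.001]
force: [0.9, -1.4, 0.0]
grip_width: 0.997
shift now-axes [-0.6  3.  77.9]
rotvec [-0.0023 -0.0007 -0.0031]
shift after-rot axes [-0.6  2.8 77.9]
saw (array([442.6,  46.3]), (442.4, 45.7, 48.7), np.float64(321.2), np.float64(218.8))
```

View pics/w10.png

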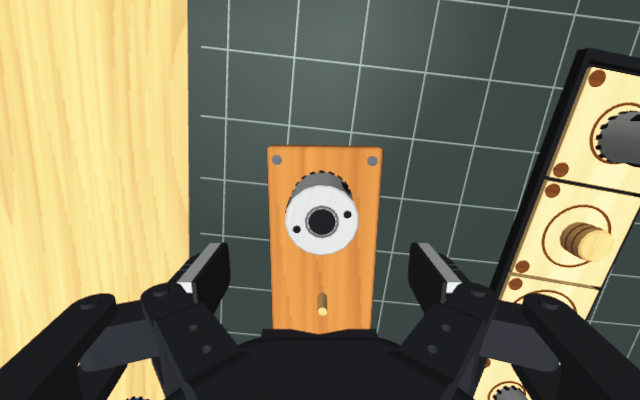

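The 48 saw is at (321,219), ready to grip.

```bash
python3 -m creep '[{"grip":85,"linear":[0.5,2.3,27],"rot":[0,0,0]},{"grip":85,"linear":[0,0,27],"rot":[0,0,0]},{"grip":85,"linear":[0,0,26],"rot":[0,0,0]},{"grip":85,"linear":[0,0,0],"rot":[0,0,0]},{"grip":40,"linear":[0,0,0],"rot":[0,0,0]},{"grip":40,"linear":[0,0,0],"rot":[0,0,0]},{"grip":40,"linear":[0,0,0],"rot":[0,0,0]},{"grip":40,"linear":[0,0,0],"rot":[0,0,0]},{"grip":40,"linear":[0,0,0],"rot":[0,0,0]},{"grip":40,"linear":[0,0,0],"rot":[0,0,0]},{"grip":40,"linear":[0,0,0],"rot":[0,0,0]}]' 70
python3 -m creep '[{"grip":40,"linear":[0,0,-15],"rot":[0,0,0]},{"grip":40,"linear":[0,0,-25],"rot":[0,0,0]},{"grip":40,"linear":[0,0,-34],"rot":[0,0,0]},{"grip":40,"linear":[0,0,0],"rot":[0,0,0]},{"grip":40,"linear":[0,0,0],"rot":[0,0,0]}]'
python3 - <<'E'
from held import *
from rig import sensors,imaging
s=sensors.sense();goto(s,[656.7,36.0,s["eef_pos"][2]],6.3)
E
```

```text
time_s: 13.65
eef_pos: [445.4, 45.1, 26.7]
ee_rot: [0.001, 0.668, 0.744, 0.001]
force: [-1.2, 1.0, 6.5]
grip_width: 0.552
time_s: 14.07
eef_pos: [445.5, 45.1, 101.1]
ee_rot: [0.002, 0.668, 0.744, 0.001]
force: [0.5, 0.5, -1.9]
grip_width: 0.55
shift now-axes [-31.8 209.    1.1]
rotvec [ 0.0049  0.0013 -0.0018]
shift after-rot axes [-32.2 208.9   0. ]
```

```bash
python3 -m creep '[{"grip":40,"linear":[-5.3,34.7,0],"rot":[0,0,0]},{"grip":40,"linear":[-5.3,34.7,0],"rot":[0,0,0]},{"grip":40,"linear":[-5.3,34.7,0],"rot":[0,0,0]},{"grip":40,"linear":[-5.3,34.7,0],"rot":[0,0,0]},{"grip":40,"linear":[-5.3,34.7,0],"rot":[0,0,0]},{"grip":40,"linear":[-5.3,34.7,0],"rot":[0,0,0]},{"grip":40,"linear":[0,0,0],"rot":[0,0,0]},{"grip":40,"linear":[0,0,0],"rot":[0,0,0]}]'
python3 - <<'E'
from held import *
from meas import *
from rig import sensors,imaging
s=sensors.sense();goto(s,[656.7,36,26.3],6.3)
p=imaging.camera_params("wrist"); im,d=imaging.capture("wrist")
np.savez("w11.npz",im=im,d=d,K=p["intrinsics"],R=p["R"],t=p["t"]); cv2.imwrite("pics/w11.png",im[:,:,::-1])
held(np.load("w11.npz"),s["eef_pos"],s["eef_pos"][2]+38.3)
for o in rings(np.load("w11.npz")): print("ring",o)
E
```

```text
time_s: 14.73
eef_pos: [654.9, 35.9, 96.7]
ee_rot: [-0.001, 0.668, 0.744, -0.001]
force: [-0.7, 0.3, -1.6]
grip_width: 0.549
shift now-axes [-0.2  2.  70.4]
rotvec [-0.0027 -0.0006 -0.002 ]
shift after-rot axes [-0.1  1.8 70.4]
held centre 655.6 38.0 d 48.7 z med 135.1 offset 0.7 2.1
ring (array([634.7, -63. ]), np.float64(26.8), 0.98, 35)
ring (array([663.5, -40.8]), np.float64(37.8), 0.36, 77)
ring (array([665.1, -40.9]), np.float64(38.2), 0.5, 91)
ring (array([664.1, -40.7]), np.float64(46.0), 0.92, 248)
ring (array([656.3,  37. ]), np.float64(22.4), 1.83, 101)
ring (array([655.4, 119.3]), np.float64(27.0), 1.61, 85)
ring (array([668.2, 123.4]), np.float64(21.0), 0.2, 85)
ring (array([668.2, 123.5]), np.float64(21.3), 0.2, 89)
ring (array([668.2, 123.4]), np.float64(25.5), 0.2, 105)
ring (array([668.1, 123.5]), np.float64(28.0), 0.25, 117)
ring (array([666.4, 122.7]), np.float64(48.2), 1.65, 376)
```

View pics/w11.png

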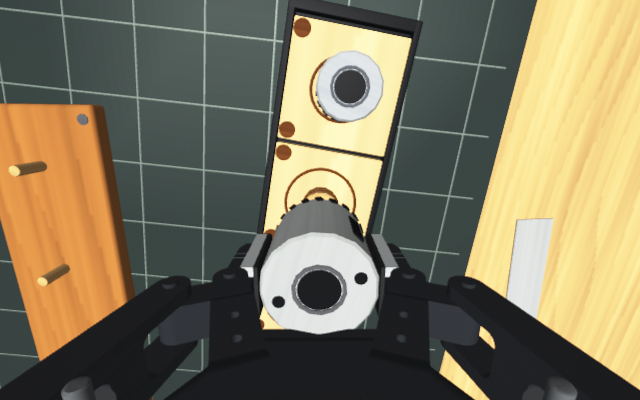

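The 48 ring is at (320,200) under the held saw. Lowering.

```bash
python3 -m creep '[{"grip":40,"linear":[-0.8,1,0],"rot":[0,0,0]},{"grip":40,"linear":[0,0,20],"rot":[0,0,0]},{"grip":40,"linear":[0,0,20],"rot":[0,0,0]},{"grip":40,"linear":[0,0,17],"rot":[0,0,0]},{"grip":40,"linear":[0,0,10],"rot":[0,0,0]},{"grip":40,"linear":[0,0,0],"rot":[0,0,0]},{"grip":40,"linear":[0,0,0],"rot":[0,0,0]}]'
```

```text
time_s: 15.37
eef_pos: [655.7, 35.3, 32.6]
ee_rot: [0.0, 0.668, 0.744, 0.0]
force: [-0.8, -0.3, -1.7]
grip_width: 0.548
```

```bash
python3 -m creep '[{"grip":40,"linear":[0,0.5,3],"rot":[0,0,0]},{"grip":40,"linear":[0,0,3.2],"rot":[0,0,0]},{"grip":40,"linear":[0,0,0],"rot":[0,0,0]},{"grip":40,"linear":[0,0,0],"rot":[0,0,0]}]'
```

```text
time_s: 15.7
eef_pos: [656.4, 35.4, 26.2]
ee_rot: [0.0, 0.668, 0.744, 0.0]
force: [0.5, -0.6, -1.9]
grip_width: 0.549
```

```bash
python3 -m creep '[{"grip":60,"linear":[0,0,0],"rot":[0,0,0]},{"grip":75,"linear":[0,0,0],"rot":[0,0,0]},{"grip":85,"linear":[0,0,0],"rot":[0,0,0]},{"grip":85,"linear":[0,0,0],"rot":[0,0,0]},{"grip":85,"linear":[0,0,-20],"rot":[0,0,0]},{"grip":85,"linear":[0,0,-30],"rot":[0,0,0]},{"grip":85,"linear":[0,0,-33],"rot":[0,0,0]},{"grip":85,"linear":[0,0,0],"rot":[0,0,0]},{"grip":85,"linear":[0,0,0],"rot":[0,0,0]}]'
python3 - <<'E'
from meas import *
from rig import sensors,imaging
s=sensors.sense();goto(s,[470.7,-208.8,110],6.3)
p=imaging.camera_params("wrist"); im,d=imaging.capture("wrist")
np.savez("w12.npz",im=im,d=d,K=p["intrinsics"],R=p["R"],t=p["t"]); cv2.imwrite("pics/w12.png",im[:,:,::-1])
for o in saws(np.load("w12.npz")): print("saw",o)
E
```

```text
time_s: 16.45
eef_pos: [657.3, 35.3, 111.0]
ee_rot: [0.002, 0.668, 0.744, 0.001]
force: [0.4, -0.0, -0.2]
grip_width: 0.995
shift now-axes [-222.6 -211.8    0.4]
rotvec [ 0.004   0.001  -0.0019]
shift after-rot axes [-222.2 -212.2    1. ]
saw (array([657. ,  37.2]), (657.1, 36.8, 48.0), np.float64(316.9), np.float64(215.2))
saw (array([663.4, 116.5]), (663.6, 118.5, 37.5), np.float64(341.9), np.float64(90.3))
```

View pics/w12.png

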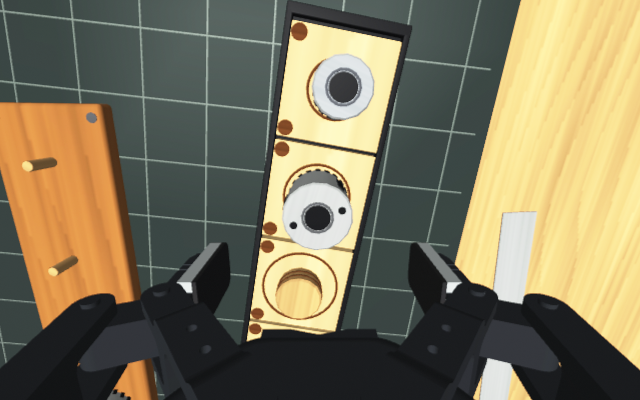

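Saw 48 is on its hub at (317,215), with its axis within about 1 mm. Next is saw 60.

```bash
python3 -m creep '[{"grip":85,"linear":[-27.8,-26.4,0],"rot":[0,0,0]},{"grip":85,"linear":[-27.8,-26.4,0],"rot":[0,0,0]},{"grip":85,"linear":[-27.8,-26.4,0],"rot":[0,0,0]},{"grip":85,"linear":[-27.8,-26.4,0],"rot":[0,0,0]},{"grip":85,"linear":[-27.8,-26.4,0],"rot":[0,0,0]},{"grip":85,"linear":[-27.8,-26.4,0],"rot":[0,0,0]},{"grip":85,"linear":[-27.8,-26.4,0],"rot":[0,0,0]},{"grip":85,"linear":[-27.8,-26.4,0],"rot":[0,0,0]},{"grip":85,"linear":[0,0,0],"rot":[0,0,0]},{"grip":85,"linear":[0,0,0],"rot":[0,0,0]}]'
python3 - <<'E'
from meas import *
from rig import sensors,imaging
s=sensors.sense();goto(s,[470.7,-208.8,24],6.3)
p=imaging.camera_params("wrist"); im,d=imaging.capture("wrist")
np.savez("w13.npz",im=im,d=d,K=p["intrinsics"],R=p["R"],t=p["t"]); cv2.imwrite("pics/w13.png",im[:,:,::-1])
for o in saws(np.load("w13.npz")): print("saw",o)
E
```

```text
time_s: 17.33
eef_pos: [469.1, -209.4, 107.9]
ee_rot: [-0.001, 0.669, 0.743, -0.0]
force: [0.3, -0.7, 0.4]
grip_width: 0.995
shift now-axes [ 0.3  1.8 83.9]
rotvec [-0.0016 -0.0016 -0.0053]
shift after-rot axes [ 0.4  1.7 83.9]
saw (array([ 470.3, -208.6]), (470.2, -209.4, 60.4), np.float64(319.3), np.float64(218.5))
saw (array([ 641.7, -134.4]), (641.3, -135.6, 32.6), np.float64(614.5), np.float64(131.4))
```

View pics/w13.png

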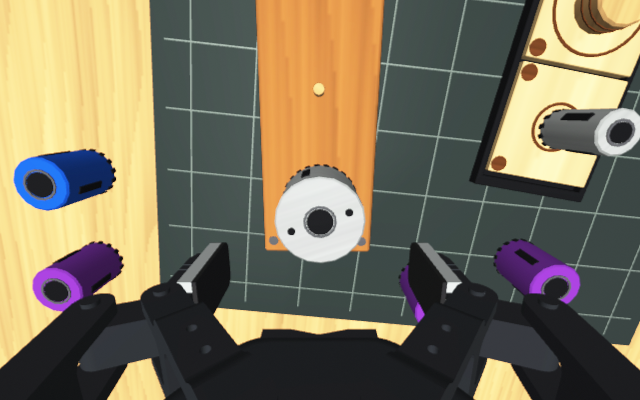

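```bash
python3 - <<'E'
from h import *
D=np.load("top0.npz"); K,R,t=D["K"],D["R"],D["t"]
hsv=cv2.cvtColor(D["im"],cv2.COLOR_RGB2HSV); u,v,X=topfit(D["im"],D["d"],K,R,t,0,0,(hsv[:,:,0]>105)&(hsv[:,:,0]<165)&(hsv[:,:,1]>90))
ok=(X[:,2]>40)&(X[:,1]<-120)&(X[:,1]>-330)&(X[:,0]<750)
im=np.zeros((400,640),np.uint8); im[v[ok],u[ok]]=255
n,l,s,c=cv2.connectedComponentsWithStats(im)
for i in range(1,n):
    if s[i,4]>10:
        m=(l[v,u]==i); print(c[i].round(1),s[i,4],X[m].mean(0).round(1),X[m].min(0).round(1),X[m].max(0).round(1))
E
```

```text
[418.  136.4] 100 [ 650.6 -247.5   49.8] [ 633.  -266.1   40.6] [ 669.5 -230.3   55.8]
[429.3 163.8] 104 [ 568.4 -276.3   49.3] [ 550.8 -296.8   40.9] [ 587.9 -259.1   55.9]
[438.1 264.6] 83 [ 278.7 -286.6   49.6] [ 263.8 -305.9   40. ] [ 294.5 -271.4   55.5]
[409.5 265.7] 96 [ 277.6 -205.7   49.9] [ 262.7 -223.9   41.8] [ 293.7 -190.3   55.5]
```

The nearest look-alike starts at x ≈ 551 and y ≤ -259, clear of the finger path, which stays at x ≤ 527. The 60 saw is centred at (319,218).

```bash
python3 -m creep '[{"grip":85,"linear":[0.3,1.2,28],"rot":[0,0,0]},{"grip":85,"linear":[0,0,28],"rot":[0,0,0]},{"grip":85,"linear":[0,0,27],"rot":[0,0,0]},{"grip":85,"linear":[0,0,0],"rot":[0,0,0]},{"grip":50,"linear":[0,0,0],"rot":[0,0,0]},{"grip":50,"linear":[0,0,0],"rot":[0,0,0]},{"grip":50,"linear":[0,0,0],"rot":[0,0,0]},{"grip":50,"linear":[0,0,0],"rot":[0,0,0]},{"grip":50,"linear":[0,0,0],"rot":[0,0,0]},{"grip":50,"linear":[0,0,0],"rot":[0,0,0]},{"grip":50,"linear":[0,0,0],"rot":[0,0,0]}]' 80
python3 -m creep '[{"grip":50,"linear":[0,0,-15],"rot":[0,0,0]},{"grip":50,"linear":[0,0,-25],"rot":[0,0,0]},{"grip":50,"linear":[0,0,-36],"rot":[0,0,0]},{"grip":50,"linear":[0,0,0],"rot":[0,0,0]},{"grip":50,"linear":[0,0,0],"rot":[0,0,0]}]'
python3 - <<'E'
from held import *
from rig import sensors,imaging
s=sensors.sense();goto(s,[650.5,-48.8,s["eef_pos"][2]],6.3)
E
```

```text
time_s: 18.3
eef_pos: [472.6, -208.4, 27.7]
ee_rot: [0.002, 0.668, 0.744, 0.0]
force: [0.6, 2.3, 7.8]
grip_width: 0.687
time_s: 18.72
eef_pos: [472.4, -208.6, 104.0]
ee_rot: [0.002, 0.668, 0.744, 0.0]
force: [-0.3, -0.1, -2.7]
grip_width: 0.685
shift now-axes [139.6 194.3   0.2]
rotvec [ 0.0034  0.0032 -0.0018]
shift after-rot axes [139.3 194.6   0. ]
```

```bash
python3 -m creep '[{"grip":50,"linear":[19.8,27.8,0],"rot":[0,0,0]},{"grip":50,"linear":[19.8,27.8,0],"rot":[0,0,0]},{"grip":50,"linear":[19.8,27.8,0],"rot":[0,0,0]},{"grip":50,"linear":[19.8,27.8,0],"rot":[0,0,0]},{"grip":50,"linear":[19.8,27.8,0],"rot":[0,0,0]},{"grip":50,"linear":[19.8,27.8,0],"rot":[0,0,0]},{"grip":50,"linear":[19.8,27.8,0],"rot":[0,0,0]},{"grip":50,"linear":[0,0,0],"rot":[0,0,0]},{"grip":50,"linear":[0,0,0],"rot":[0,0,0]}]'
python3 - <<'E'
from held import *
from meas import *
from rig import sensors,imaging
s=sensors.sense();goto(s,[650.5,-48.8,27.2],6.3)
p=imaging.camera_params("wrist"); im,d=imaging.capture("wrist")
np.savez("w14.npz",im=im,d=d,K=p["intrinsics"],R=p["R"],t=p["t"]); cv2.imwrite("pics/w14.png",im[:,:,::-1])
held(np.load("w14.npz"),s["eef_pos"],s["eef_pos"][2]+37.3)
E
```

```text
time_s: 19.47
eef_pos: [649.9, -47.8, 100.1]
ee_rot: [-0.001, 0.667, 0.745, -0.001]
force: [-0.0, -1.0, -1.2]
grip_width: 0.689
shift now-axes [-1.1  0.6 72.9]
rotvec [-0.0023 -0.0007  0.0004]
shift after-rot axes [-1.   0.4 72.9]
held centre 650.9 -48.2 d 59.8 z med 137.4 offset 1.0 -0.4
```

View pics/w14.png

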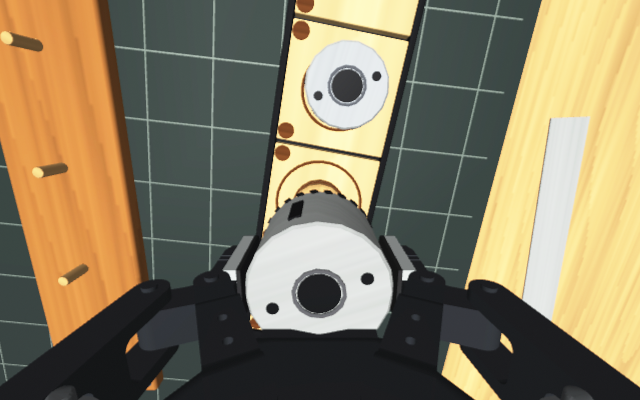

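```bash
python3 -m creep '[{"grip":50,"linear":[-0.5,0,0],"rot":[0,0,0]},{"grip":50,"linear":[0,0,20],"rot":[0,0,0]},{"grip":50,"linear":[0,0,20],"rot":[0,0,0]},{"grip":50,"linear":[0,0,18],"rot":[0,0,0]},{"grip":50,"linear":[0,0,11],"rot":[0,0,0]},{"grip":50,"linear":[0,0,0],"rot":[0,0,0]},{"grip":50,"linear":[0,0,0],"rot":[0,0,0]}]'
```

```text
time_s: 20.1
eef_pos: [649.9, -50.4, 33.2]
ee_rot: [-0.0, 0.668, 0.744, -0.0]
force: [-0.2, 0.4, -1.2]
grip_width: 0.687
```

```bash
python3 -m creep '[{"grip":50,"linear":[0.8,0,3],"rot":[0,0,0]},{"grip":50,"linear":[0,0,3.1],"rot":[0,0,0]},{"grip":50,"linear":[0,0,0],"rot":[0,0,0]},{"grip":50,"linear":[0,0,0],"rot":[0,0,0]}]'
```

```text
time_s: 20.43
eef_pos: [650.1, -49.0, 27.1]
ee_rot: [0.0, 0.668, 0.744, 0.0]
force: [-0.4, -0.9, -1.4]
grip_width: 0.687
```

```bash
python3 -m creep '[{"grip":70,"linear":[0,0,0],"rot":[0,0,0]},{"grip":80,"linear":[0,0,0],"rot":[0,0,0]},{"grip":85,"linear":[0,0,0],"rot":[0,0,0]},{"grip":85,"linear":[0,0,0],"rot":[0,0,0]},{"grip":85,"linear":[0,0,-20],"rot":[0,0,0]},{"grip":85,"linear":[0,0,-30],"rot":[0,0,0]},{"grip":85,"linear":[0,0,-33],"rot":[0,0,0]},{"grip":85,"linear":[0,0,0],"rot":[0,0,0]},{"grip":85,"linear":[0,0,0],"rot":[0,0,0]}]'
python3 -m creep '[{"grip":85,"linear":[-8,-12,-30],"rot":[0,0,0]},{"grip":85,"linear":[-8,-12,-35],"rot":[0,0,0]},{"grip":85,"linear":[-8,-12,-35],"rot":[0,0,0]},{"grip":85,"linear":[-8,-12,-35],"rot":[0,0,0]},{"grip":85,"linear":[-8,-12,-35],"rot":[0,0,0]},{"grip":85,"linear":[-8,-12,-35],"rot":[0,0,0]},{"grip":85,"linear":[0,0,0],"rot":[0,0,0]},{"grip":85,"linear":[0,0,0],"rot":[0,0,0]}]'
python3 - <<'E'
from meas import *
from rig import sensors,imaging
print(sensors.sense()["eef_pos"])
H=dict(h29=(644.5,-133.5),h60=(650.5,-48.8),h48=(656.7,36),h38=(662.7,120.6)); print(H)
for n in("wrist","top"):
    p=imaging.camera_params(n); im,d=imaging.capture(n)
    np.savez("f_"+n+".npz",im=im,d=d,K=p["intrinsics"],R=p["R"],t=p["t"]); cv2.imwrite(f"pics/f_{n}.png",im[:,:,::-1])
    D=np.load("f_"+n+".npz"); u,v,X=topfit(im,d,D["K"],D["R"],D["t"],0,0,np.ones(d.shape,bool))
    for o in saws(D):
        print(n,"saw",o, end=" ")
        m=(np.hypot(X[:,0]-o[0][0],X[:,1]-o[0][1])<13)&(X[:,2]>55)&(X[:,2]<80); print("z",np.percentile(X[m][:,2],[10,50,90]).round(1))
E
```

```text
time_s: 21.18
eef_pos: [650.9, -49.2, 111.9]
ee_rot: [0.002, 0.668, 0.744, 0.001]
force: [0.5, 0.0, -1.0]
grip_width: 0.994
time_s: 21.85
eef_pos: [583.7, -105.0, 315.5]
ee_rot: [0.001, 0.668, 0.744, 0.0]
force: [0.3, -0.1, -0.9]
grip_width: 0.995
[ 583.67139496 -105.01420837  315.49197653]
{'h29': (644.5, -133.5), 'h60': (650.5, -48.8), 'h48': (656.7, 36), 'h38': (662.7, 120.6)}
wrist saw (array([ 644.8, -133.4]), (644.7, -133.5, 29.1), np.float64(360.3), np.float64(192.0)) z [63.  64.3 65.3]
wrist saw (array([650.6, -50.4]), (650.6, -50.7, 59.7), np.float64(374.1), np.float64(129.8)) z [63.3 64.4 65.5]
wrist saw (array([656.5,  35.3]), (656.3, 35.1, 47.8), np.float64(390.0), np.float64(58.0)) z [63.4 64.3 65.4]
top saw (array([655.5,  35.9]), (655.3, 35.7, 47.9), np.float64(320.9), np.float64(135.3)) z [61.4 64.5 67.6]
```

View pics/f_wrist.png

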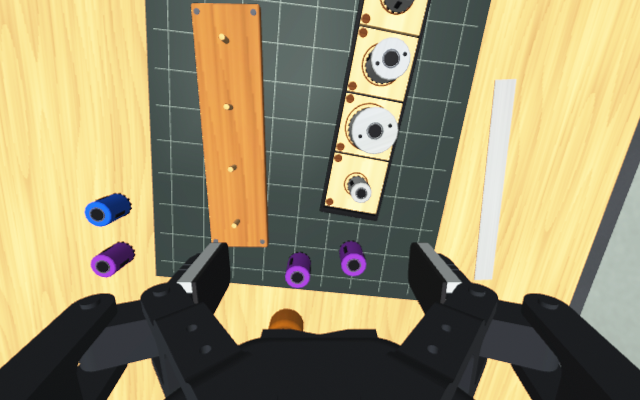

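View pics/f_top.png

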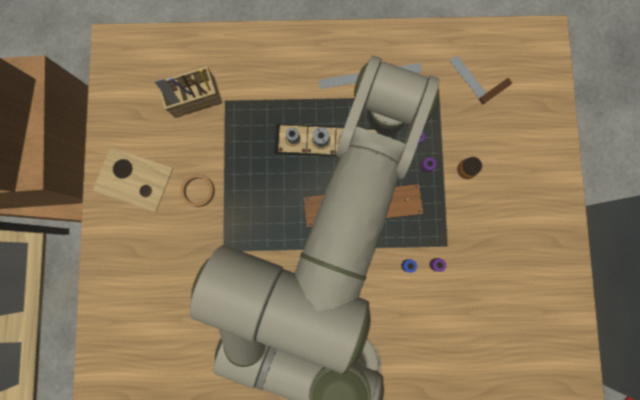

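Three saws are seated with tops at z ≈ 64.3 (64 expected). Saw 38 is cut off in the wrist view, so I check its top in the overhead and side pictures.

```bash
python3 - <<'E'
from meas import *
from rig import imaging
p=imaging.camera_params("side"); im,d=imaging.capture("side"); np.savez("f_side.npz",im=im,d=d,K=p["intrinsics"],R=p["R"],t=p["t"])
cv2.imwrite("pics/f_side.png",cv2.resize(im[150:270,280:430,::-1],None,fx=4.5,fy=4.5,interpolation=cv2.INTER_CUBIC))
for n in("top","side","wrist"):
    D=np.load(f"f_{n}.npz"); u,v,X=topfit(D["im"],D["d"],D["K"],D["R"],D["t"],0,0,np.ones((400,640),bool))
    m=(np.hypot(X[:,0]-662.7,X[:,1]-120.6)<26)&(X[:,2]>55)&(X[:,2]<90)
    print(n,m.sum(),X[m].mean(0).round(1),np.percentile(X[m][:,2],[10,50,90]).round(1) if m.any() else '')
E
```

```text
top 138 [662.  118.5  64.2] [60.3 64.5 68. ]
side 92 [660.6 114.8  62.9] [58.1 63.5 66.3]
wrist 13 [664.4 100.2  57.3] [55.3 57.5 58.8]
```

View pics/f_side.png

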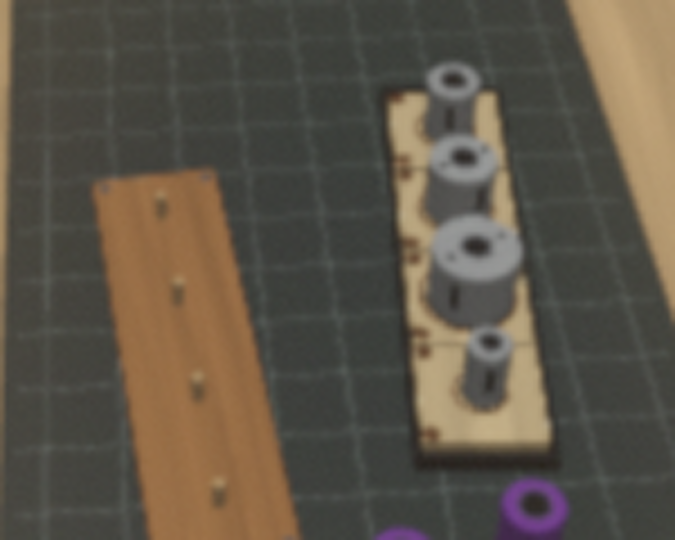

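The enlarged side view shows all four saws upright and flat: 38 at (452,100), 48 at (462,185), 60 at (475,270) and 29 at (488,370). The drill-press board is empty. Handing in.

```bash
python3 -c "
from rig import ctrl; print(ctrl.finish_job())"
```

```text
the job is handed in; nothing more can be done
None
```

All four hole saws are on the black rail, each teeth down over the hub for its size, and I handed the job in at about 22 s. I moved them in the order 29, 38, 60 after 48, and never touched the tape roll, the jar or the blue and purple cups.

| Saw | Distance from holder axis | Measured top height (64 mm expected) |
|---|---|---|
| 29 | under 1 mm | 64.3 mm |
| 38 | about 2 mm | 64.5 mm |
| 48 | under 1 mm | 64.3 mm |
| 60 | about 2 mm | 64.4 mm |

- **38 saw:** it was cut off in the last wrist picture, so its row comes from the top camera. The side camera put it about 4 mm lower in y than the top camera did. That camera showed the same offset on every saw before I moved anything, so I took it as calibration error.
- **Seating:** the last side view showed all four saws upright and flat on the plywood, with the drill-press board empty.
- **Forces:** the highest wrist force I saw reported was about 11 N, against the 120 N limit.

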